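Start the spray bench's extraction fan at its guarded push-and-turn knob

TASK

Start the extraction fan: its control is the sloping box whose sunken knob is a straight bar with a pointed nose (the other box, with the round scalloped knob, is the pump: leave it alone). Reach in through the guard opening, push the bar knob in against its spring, turn it clockwise to its stop at the single wide mark, and let it spring fully out so that it locks there. Never force it round unpressed, and do not disturb the other things on the bench.

Things in the scene. Friction and masses are not known exactly. Their poses are not given: they have to be found in the camera images.
- fan_well: Sloping square face, 150 x 150 mm, of a fixed fan control box, with a round guard opening 98 mm across in an 8 mm plate. Origin: centre of the opening on the outer surface, 118 mm above the table. z points straight out of the face, 35 degrees from vertical, leaning towards the robot; x up the slope, y left as the operator faces it. Box yaw within 0.35 rad. 
- fan_flange (a point): Centre of the fan knob's flat round flange (72 mm across), on its top; it lies on fan_well's z axis, 34 mm below the face's outer surface with the knob out, 42 mm when fully pressed. The point moves in and turns with the knob. Beside the flange the box is open, its inner floor 54 mm deep, but for a thin dial ring with raised marks (drawn only, 37 mm deep).
- fan_grip (a point): Middle of the fan knob's bar grip, on the knob's axis, half-way up the bar (14 mm above the flange, 20 mm below the outer surface with the knob out). The bar is 18 mm thick, 60 mm long (30 mm either side of the axis, pointed nose at one end) and 28 mm tall; its top is 6 mm below the outer surface. The point's x axis points to the nose; its z is that of fan_well.
- fan_mark (a point): The single wide raised mark (6 mm wide, 10 mm long) at the run place on the dial ring, upper right, 44 mm from the knob's axis, at -1.0 rad from fan_well's x towards its y. Three thin marks at the upper left show the off sector.
- fan_knob (a joint): Turn of the fan knob, rad, growing clockwise seen from the front, hard stops at 0 and 2.42. The nose points at 1.35 minus this, from fan_well's x towards y. Starts in the off sector, 0 to 0.5. A catch stops it at 0.55 unless pressed in over 5.5 mm: do not force it. Let go part-way it stays there, held in, and can be taken again. From 2.26 to the stop it springs out, locked. Friction 0.05 to 0.1 N m.
- fan_press (a joint): How far the fan knob is pressed in, m: 0 fully out, 0.008 bottomed, about 0.0055 when let go between the off sector and the run place. Spring: 7 N to start it, 11 N at the bottom. It goes straight along minus z of fan_well, pressed by the gripped bar or by the fingertips on the flange.
- pump_well: Sloping square face, 150 x 150 mm, of a fixed pump control box, with a round guard opening 98 mm across in an 8 mm plate. Origin: centre of the opening on the outer surface, 118 mm above the table. z points straight out of the face, 35 degrees from vertical, leaning towards the robot; x up the slope, y left as the operator faces it. Box yaw within 0.35 rad. Leave alone.
- pump_knob (a joint): Turn of the pump knob, rad, clockwise from the front, 0 to 2.42; leave it. This round scalloped knob, 62 mm across, sits in the pump box as the bar knob sits in the fan box. The boxes may stand either way round, fan left or fan right.
- finial_a: Turned dark-wood finial, 52 mm across, 140 mm tall, standing left of the control boxes. Bystander; origin at the centre of its underside, to be left alone.
- finial_b: The same finial shape, 52 mm across, 140 mm tall, standing behind the control boxes. Bystander; origin at the centre of its underside, to be left alone.
- brush: Flat brush, 200 mm long, lying between the two boxes. Bystander; origin at the centre of its underside as it lies, to be left alone.
- sanding_block: Cork sanding block 110 x 70 x 32 mm left of the boxes. Bystander; origin at the centre of its underside, to be left alone.
- stain_jar: Amber glass jar, 68 mm across, 100 mm tall, right of the boxes. Bystander; origin at the centre of its underside, to be left alone.
- lacquer_can: Bare metal can, 84 mm across, 125 mm tall, behind the boxes. Bystander; origin at the centre of its underside, to be left alone.
- scraper_block: Wooden block 45 x 120 x 30 mm in front of the right-hand place. Bystander; origin at the centre of its underside, to be left alone.
- pump_rim (a point): A point on the pump knob's rim, 36 mm from its axis, 34 mm below the outer surface of its box; it must not move.
Not all that is in view belongs to the job. Leave any pink or red look-alike of the part that bears fan_well alone.

How it is judged:
On the way, in this order (a step that is already met when the one before it is completed fails the run):
1. the fan knob is pressed in against its spring (value of joint fan_press above 0.0045 m), for 0.05 s.
2. the fan knob is turned to the run place (value of joint fan_knob above 2.2 rad), for 0.05 s.
At the end, for the whole second after the job is handed in: The fan knob stands at the run place (its joint over 2.2 rad), sprung out to within 2 mm, at rest (value of joint fan_knob above 2.2 rad and value of joint fan_press below 0.002 m and velocity of joint fan_knob between -0.05 and 0.05 rad/s); the robot touches nothing.
It fails at once if the pump knob is turned (a point on its rim moves by more than 4 mm) (distance of pump_rim from where it was at the start of the episode above 0.004 m).
It fails at once if the fan knob is forced round past its catch without being pressed in (value of joint fan_knob between 0.75 and 2.1 rad and value of joint fan_press below 0.003 m).
It fails at once if a loose thing on the bench is moved by more than 25 mm (distance of any of finial_a, finial_b, brush, sanding_block, stain_jar, lacquer_can, scraper_block from where it was at the start of the episode above 0.025 m).
It also fails if it takes over 48 s, if anything falls off the work surface, if the arm or the gripper's body presses on something with over 40 N, if the wrist force passes 120 N, or if a joint passes its speed limit or range.

ROBOT

A 6-joint arm with a two-finger parallel gripper is mounted at the origin on the work surface. World frame = base frame: x ahead of the robot, y to its left, z up, the work surface at z = 0. Lengths are in m, angles in rad, forces in N, time in s.
With the tool pointing down it reaches from about 0.35 to 0.85 m from the base axis. Payload 8.1 kg.
Tool frame: the origin (TCP) lies at the very end of the fingers, on their centre line; the grasp point (between the pads) lies 19 mm behind it; z points along the fingers, y is the direction in which the jaws open and shut (so a half turn about z gives the same grasp; the last joint's range is limited). The gripper opens to 93 mm and grips with 3 to 60 N. Pads are 15 mm wide; open, the fingers measure 128 mm over their backs; the gripper's body (75 mm by 188 mm) begins 65 mm behind the grasp point.
Start: joints at [-0.085, 0.13, 1.488, -0, 1.523, -0.085], TCP at [0.6, 0, 0.219] pointing down, gripper open.
Joint ranges: [-2.96, 2.96], [-0.89, 2.26], [0.02, 2.5], [-1.34, 4.48], [0, 2.73], [-2.66, 2.66]. Speed limits (rad/s): [2.39, 2.39, 2.79, 3.14, 3.14, 3.14].

INTERFACE

Orientations are given as a rotation vector (axis times angle).
In Python, from plant import * gives the robot as it stands.
- The arm moves only by the tool apply_moves, never from a script. Its argument "commands" is one flat list of numbers, 7 for each row, row after row: the shift along the world's x, y, z in cm, then the turn, a rotation vector about the world's x, y, z in rad, then the finger opening in cm, from 0 to 9.3. A call has 1 to 8 rows; each row shifts and turns the pose as measured when the row begins; what a row does not reach is not made up. A row lasts 1/8 s, in which the tool goes at most 62.5 mm and 10.7 degrees, less where a joint would pass 70% of its speed; a pose out of reach is approached as far as the arm can. A call with a gripper value outside its range is refused whole. The fingers move at their own pace and stop on an object; "squeeze" is the grip in N (left out, the last holds). Time passes only in rows, so rows that do not move let the fingers close. It gives the time, the measured TCP pose, the force and the opening at its end, in the units of the state.
- read_state(): the state, without advancing time (a new reading comes with each control period).
- read_camera(name): name is "scene" or "side" or "wrist"; returns (picture, depth): 480x640x3 uint8, blue, green, red; 480x640 float32, m along the optical axis (not along the pixel's ray), 0 where there is no reading.
- camera_model(name): a dict with "intrinsics" (3x3 intrinsics, pixels), "R" (3x3) and "t" (3): a world point X has camera coordinates R X + t. Camera axes: x right, y down, z forward; pixel columns grow to the right and rows downward; lengths in m; the calibration is good to about 2 mm. A picture is of the moment at which its call begins: read the wrist's pose just before it. camera_model takes no time and is no camera call; for the wrist camera it gives the pose at the moment of the call.
- close_job(): hands the job in, once; it reports no verdict.
Trained networks look in the newest picture that a camera, given by its name, has taken for a name from the list of things; names that differ only in an ending like _2 or _b are one class to them, and where a whole thing is asked for, a point or a joint stands for the part that bears it (a point fixed in the world has none). Each returns a list of dicts, best first, with "conf" (0 to 1); they miss things now and then, are a little off and sometimes report something else, mostly with a low value. They report only what shows in the picture. A call takes as long as a camera call. They do not tell look-alikes from the thing itself.
- find_in(query, camera): "point" ([x, y, z] in m, in the coordinates of the camera as it stood for that picture, good to about 4 mm: the middle of the surface that is visible of it).
- cut_out(query, camera): "mask" (480x640 bool, what is visible of it).
- spot_point(query, camera): "point" ([x, y, z] in m, in the coordinates of the camera as it stood for that picture, good to about 4 mm: a listed point, or the origin of a listed thing).
The state is a dict: "t": time; "q": joint angles; "dq": joint speeds; "joint_torque": joint torques, N m; "tool_pos": TCP position; "orientation": TCP orientation; "force": force on the tool from outside, world axes, zero at the start; "wrist_torque": the same for the moment, N m; "opening": finger opening in m.
Only numpy, scipy, OpenCV 4.12 (cv2) and the standard library are available. Lean on these libraries where they do the work, as an engineer would, in place of code of your own. Each camera call takes 0.05 s, during which the arm holds its last target. There are 200 camera calls.

## Working session

There is one attempt and no reset: what is moved stays moved. The work goes in short steps, Python scripts to look and compute and a tool call to move; the robot and the scene stay as the last step left them, time stands still between calls to the robot, and variables do not carry over. Pictures are saved under pics/ and viewed, about 8 in all and at most 12, crops included, and the job is handed in when it is done.

Besides the shell and the picture viewer there is one more tool, called after ">>>" in YAML: its name, and indented under it one key for each argument. apply_moves: Moves the arm, as the interface text tells. Its arguments: {"type":"object","properties":{"commands":{"type":"array"},"squeeze":{"type":"number"}},"required":["commands"]}

```bash
mkdir -p pics; ls; cat > h.py <<'E'
from plant import *
import numpy as np, cv2
from scipy.spatial.transform import Rotation as Ro
def w(cam,p,m=None):
    m=m or camera_model(cam); return np.array(m["R"]).T@(np.array(p)-np.array(m["t"]))
def px(cam,P,m=None):
    m=m or camera_model(cam); c=np.array(m["R"])@np.array(P)+np.array(m["t"]); u=np.array(m["intrinsics"])@c; return u[:2]/u[2]
E
python3 - <<'E'
from h import *
s=read_state(); print({k:np.round(v,3) for k,v in s.items()})
for c in ["scene","side"]:
    im,d=read_camera(c); cv2.imwrite(f"pics/{c}0.png",im); np.save(c+"_d.npy",d)
    for q in ["fan_well","pump_well","fan_flange","fan_grip","fan_mark"]:
        for r in spot_point(q,c)[:3]:
            P=w(c,r["point"]); print(c,q,round(r["conf"],2),P.round(3),px(c,P).round())
E
```

```text
pics
{'t': np.float64(0.0), 'q': array([-0.085,  0.131,  1.489, -0.   ,  1.523, -0.085]), 'dq': array([ 0.002, -0.   ,  0.   , -0.   , -0.   ,  0.   ]), 'joint_torque': array([-2.0000e-03, -5.5985e+01, -4.9176e+01,  7.7000e-02,  3.6000e-02,
       -0.0000e+00]), 'tool_pos': array([0.599, 0.   , 0.218]), 'orientation': array([-2.22e+00, -2.22e+00,  2.00e-03]), 'force': array([0.014, 0.573, 1.031]), 'wrist_torque': array([-0.051, -0.014, -0.027]), 'opening': np.float64(0.093)}
scene fan_well 0.94 [0.286 0.173 0.12 ] [451. 245.]
scene fan_well 0.89 [ 0.612 -0.38   0.119] [202. 161.]
scene fan_well 0.64 [ 0.205 -0.257  0.119] [365. 144.]
scene pump_well 0.86 [0.534 0.174 0.115] [346. 292.]
scene fan_flange 0.59 [ 0.614 -0.148  0.088] [238. 221.]
scene fan_flange 0.51 [ 0.636 -0.385  0.091] [194. 172.]
scene fan_flange 0.4 [ 0.228 -0.267  0.092] [355. 154.]
scene fan_grip 0.48 [ 0.213 -0.257  0.103] [363. 150.]
scene fan_grip 0.48 [ 0.596 -0.145  0.117] [245. 208.]
scene fan_grip 0.46 [ 0.629 -0.381  0.1  ] [197. 169.]
scene fan_mark 0.97 [0.327 0.135 0.1  ] [421. 249.]
scene fan_mark 0.91 [ 0.643 -0.431  0.103] [185. 160.]
scene fan_mark 0.72 [ 0.623 -0.189  0.1  ] [227. 208.]
side fan_well 0.98 [ 0.592 -0.139  0.117] [359. 276.]
side fan_well 0.88 [ 0.207 -0.258  0.119] [198. 333.]
side fan_well 0.83 [ 0.61  -0.376  0.117] [396. 352.]
side pump_well 0.97 [0.527 0.176 0.118] [312. 205.]
side fan_flange 0.96 [ 0.632 -0.38   0.089] [405. 360.]
side fan_flange 0.77 [ 0.616 -0.151  0.091] [370. 285.]
side fan_flange 0.76 [ 0.225 -0.259  0.088] [208. 342.]
side fan_grip 0.75 [ 0.627 -0.38   0.1  ] [404. 357.]
side fan_grip 0.7 [ 0.216 -0.257  0.098] [204. 339.]
side fan_grip 0.61 [0.288 0.172 0.1  ] [230. 220.]
side fan_mark 0.91 [ 0.642 -0.426  0.1  ] [418. 375.]
side fan_mark 0.86 [ 0.627 -0.193  0.101] [379. 294.]
side fan_mark 0.75 [ 0.235 -0.303  0.105] [212. 353.]
```

View pics/scene0.png

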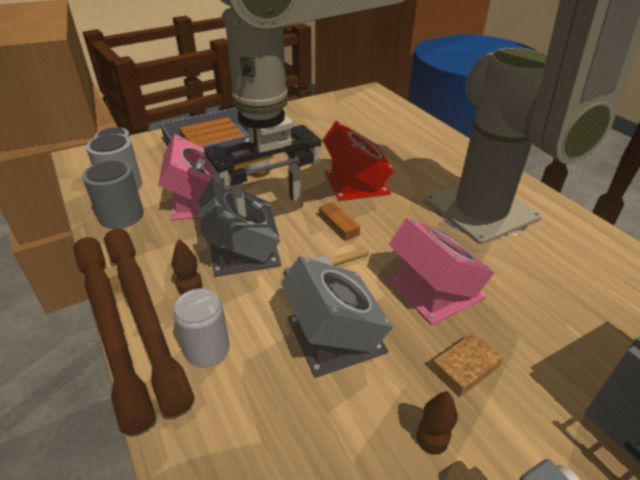

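View pics/side0.png

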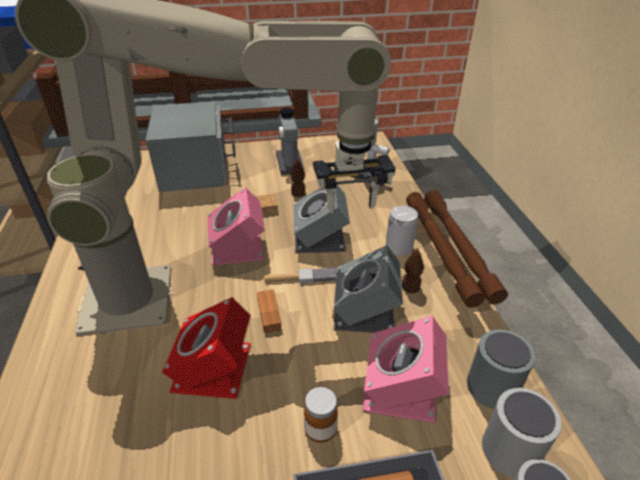

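The scene shows two grey boxes: one at (238,230), about [0.59,-0.14], and one at (340,300), about [0.53,0.17]. The pink and red look-alikes are at (195,180), (358,160) and (440,265). In the side view the grey boxes are at (365,285) and (318,212), pink at (235,228) and (405,360), red at (208,340). Next I'll check the knob shapes in a close crop and fit the face plane.

```bash
python3 - <<'E'
from h import *
im=cv2.imread("pics/side0.png")
a=cv2.resize(im[240:335,320:420],(400,380),interpolation=cv2.INTER_CUBIC);b=cv2.resize(im[170:265,275:375],(400,380),interpolation=cv2.INTER_CUBIC)
cv2.imwrite("pics/crop1.png",np.hstack([a,b]))
for c,P0 in [("side",[.592,-.139,.118]),("side",[.527,.176,.118]),("scene",[.527,.176,.118])]:
    m=camera_model(c); d=np.load(c+"_d.npy"); K=np.array(m["intrinsics"])
    v,u=np.nonzero(d>0); z=d[v,u]; X=np.c_[(u-K[0,2])/K[0,0]*z,(v-K[1,2])/K[1,1]*z,z]
    X=(X-m["t"])@np.array(m["R"]); 
    r=np.linalg.norm(X-P0,axis=1); X=X[r<.1]
    # fit normal with known tilt: search yaw, offset
    best=None
    for y in np.arange(-.5,.5,.01):
        n=np.array([-np.sin(np.radians(35))*np.cos(y),-np.sin(np.radians(35))*np.sin(y),np.cos(np.radians(35))])
        e=(X-P0)@n
        for o in np.arange(-.01,.0101,.001):
            k=(abs(e-o)<.0015).sum()
            if best is None or k>best[0]: best=(k,y,o,n)
    k,y,o,n=best; I=X[abs((X-P0)@n-o)<.002]
    n0=I.mean(0); N=np.linalg.svd(I-n0)[2][2]; N*=np.sign(N[2])
    print(c,k,len(X),round(y,3),round(o,4),"free normal",N.round(3),np.degrees(np.arccos(N[2])),np.arctan2(-N[1],-N[0]))
    # outline: in-plane coords of inliers
    xs=np.array([np.cos(np.radians(35))*np.cos(y),np.cos(np.radians(35))*np.sin(y),np.sin(np.radians(35))]); ys=np.cross(n,xs)
    q=np.c_[(I-P0)@xs,(I-P0)@ys].astype(np.float32); print(cv2.minAreaRect(q))
E
```

```text
side 1035 3250 -0.26 -0.001 free normal [-0.555  0.148  0.819] 35.047852429852846 -0.2608557918905363
((0.0026362016797065735, -0.004374325275421143), (0.15251944959163666, 0.1552957147359848), 0.022763438522815704)
side 394 1768 -0.13 -0.003 free normal [-0.57   0.074  0.819] 35.06268004672344 -0.12857766171426277
((0.00636398047208786, -0.0003333762288093567), (0.15793363749980927, 0.1492108553647995), 89.58833312988281)
scene 1689 5062 -0.14 -0.004 free normal [-0.569  0.077  0.819] 35.03659194405304 -0.1341134550983889
((0.005888514220714569, 0.0008391588926315308), (0.15341423451900482, 0.15238256752490997), 0.5656098127365112)
```

View pics/crop1.png

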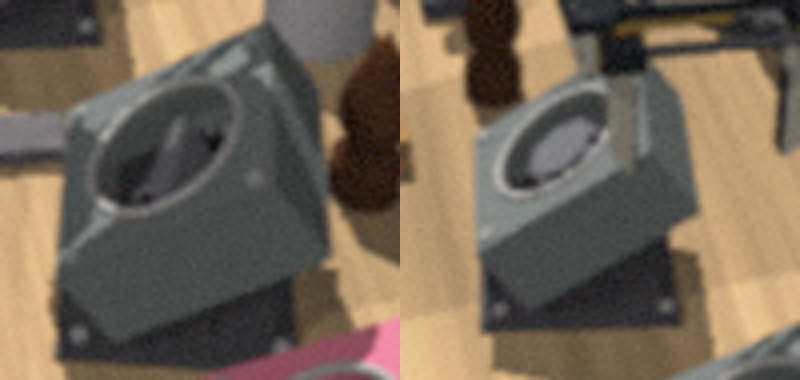

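The left crop, of the box at [0.593,-0.143], shows the straight bar, so that is the fan. The right crop shows the round knob, so that is the pump. The fan's yaw is about -0.26. I'll move to hover over the fan and look with the wrist camera.

>>> apply_moves:
  commands: [-1.9,-3.1,0.6,-0.04,-0.148,0,9,-1.9,-3.1,0.6,-0.04,-0.148,0,9,-1.9,-3.1,0.6,-0.04,-0.148,0,9,-1.9,-3.1,0.6,-0.04,-0.148,0,9,0,0,0,0,0,0,9]

```text
t: 1.23
tool_pos: [0.5222, -0.1249, 0.2342]
orientation: [1.823, 1.825, 0.401]
force: [0.3, 0.6, -0.4]
opening: 0.0902
```

```bash
cat > look.py <<'E'
from h import *
import sys
def frame(yaw):
    a=np.radians(35); n=np.array([-np.sin(a)*np.cos(yaw),-np.sin(a)*np.sin(yaw),np.cos(a)]); x=np.array([np.cos(a)*np.cos(yaw),np.cos(a)*np.sin(yaw),np.sin(a)]); return x,np.cross(n,x),n
C=np.array([.5935,-.143,.118]); YAW=-.26
x,y,n=frame(YAW)
def rep():
    s=read_state(); R=Ro.from_rotvec(s["orientation"]).as_matrix(); e=s["tool_pos"]-C
    print("t",round(float(s["t"]),2),"q",s["q"].round(3),"tcp",s["tool_pos"].round(4),"F",s["force"].round(1),"open",round(float(s["opening"]),4))
    print(" well-frame mm",(1000*np.array([e@x,e@y,e@n])).round(1),"Ffan",np.array([s["force"]@k for k in (x,y,n)]).round(1))
    print(" toolz vs -n",np.cross(R[:,2],-n).round(3),"jaw angle from x to y",round(np.arctan2(R[:,1]@y,R[:,1]@x),3),"angle tilt",round(np.arccos(min(1,-R[:,2]@n)),3))
    return s,R
E
python3 - <<'E'
from look import *
rep(); m=camera_model("wrist")
im,d=read_camera("wrist"); np.save("w1d.npy",d); print("cam pos",(-np.array(m["R"]).T@m["t"]).round(3))
for q in ["fan_well","fan_flange","fan_grip","fan_mark"]:
    for r in spot_point(q,"wrist")[:3]:
        P=w("wrist",r["point"],m); e=P-C; print(q,round(r["conf"],2),P.round(4),"well mm",(1000*np.array([e@x,e@y,e@n])).round(1),px("wrist",P,m).round())
cv2.imwrite("pics/w1.png",im); np.savez("w1m.npz",K=m["intrinsics"],R=m["R"],t=m["t"])
E
```

```text
t 1.23 q [-0.371 -0.7    2.263  0.07   0.97  -0.394] tcp [ 0.5222 -0.1249  0.2342] F [ 0.3  0.6 -0.4] open 0.0902
 well-frame mm [  6.4  -0.9 137.4] Ffan [-0.2  0.7 -0.4]
 toolz vs -n [0.005 0.    0.003] jaw angle from x to y 0.263 angle tilt 0.006
cam pos [ 0.434 -0.02   0.357]
fan_well 0.81 [ 0.6158 -0.379   0.1154] well mm [  65.9 -222.3  -49.3] [320. 428.]
fan_well 0.8 [ 0.595  -0.1391  0.117 ] well mm [-0.2  4.2 -1.1] [313. 221.]
fan_flange 0.77 [ 0.6148 -0.1459  0.0928] well mm [  3.    2.6 -32.9] [317. 214.]
fan_grip 0.76 [ 0.6081 -0.1432  0.0996] well mm [  1.    3.6 -23.2] [315. 215.]
fan_grip 0.63 [ 0.6282 -0.3815  0.0994] well mm [  67.1 -221.6  -69.6] [321. 415.]
fan_mark 0.83 [ 0.6423 -0.4261  0.0988] well mm [  87.3 -261.1  -84.5] [329. 437.]
fan_mark 0.68 [ 0.6212 -0.1856  0.1014] well mm [ 21.4 -34.  -35.2] [326. 258.]
fan_mark 0.34 [ 0.4627 -0.0055 -0.0015] well mm [-201.    99.3   -5.1] [59. 10.]
```

View pics/w1.png

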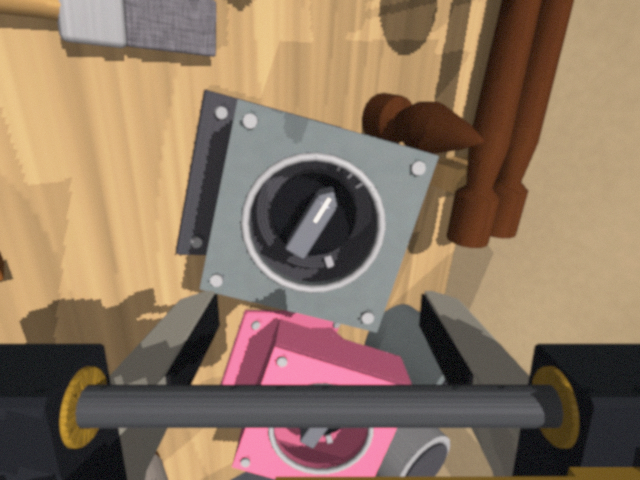

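The wrist view shows the grey fan box with the opening centred at about (314,221). The bar runs from its tail at (298,250) to its nose at (330,192), the wide mark is at (328,261), and the three thin marks are around (350,180). The pink box below is a look-alike. Now I'll measure the bar and the opening from the depth image.

```bash
python3 - <<'E'
from look import *
m=np.load("w1m.npz"); K=m["K"]; d=np.load("w1d.npy")
v,u=np.nonzero(d>0); z=d[v,u]; X=np.c_[(u-K[0,2])/K[0,0]*z,(v-K[1,2])/K[1,1]*z,z]; X=(X-m["t"])@m["R"]
e=X-C; L=1000*np.c_[e@x,e@y,e@n]; r=np.hypot(L[:,0],L[:,1])
f=L[(r>52)&(r<70)&(abs(L[:,2])<5)]; A=np.c_[f[:,:2],np.ones(len(f))]; print("face plane",np.linalg.lstsq(A,f[:,2],rcond=None)[0].round(4),len(f))
F=L[(abs(L[:,2])<4)&(r<120)]; print("face rect",cv2.minAreaRect(F[:,:2].astype(np.float32)))
img=np.zeros((200,200),np.uint8)
H=L[(r<60)&(L[:,2]<-9)&(L[:,2]>-60)]; 
# opening: hull of in-plane ray crossings for below-face pixels, and bar top
cam=-(m["R"].T@m["t"])-C; cl=1000*np.array([cam@x,cam@y,cam@n])
B=L[(r<62)&(L[:,2]<-4)]; s=(cl[2]-0)/(cl[2]-B[:,2]); Q=cl[:2]+(B[:,:2]-cl[:2])*s[:,None]
h=cv2.convexHull(Q.astype(np.float32)); print("opening",cv2.fitEllipse(h),cv2.minEnclosingCircle(h))
T=L[(r<36)&(L[:,2]>-14)&(L[:,2]<-1)]; print("bar top n",len(T),"z",np.percentile(T[:,2],[10,50,90]).round(1))
rc=cv2.minAreaRect(T[:,:2].astype(np.float32)); print("bar rect",rc)
c=T[:,:2]-T[:,:2].mean(0); V=np.linalg.svd(c,full_matrices=False)[2][0]; print("mean",T[:,:2].mean(0).round(1),"angle",np.arctan2(V[1],V[0]))
E
```

```text
face plane [ 1.0000e-04  5.0000e-04 -1.5276e+00] 11085
face rect ((0.24188995361328125, 0.096160888671875), (150.62652587890625, 150.3783721923828), 89.68122863769531)
opening ((0.9537544250488281, 6.565956115722656), (101.62417602539062, 108.86386108398438), 174.81341552734375) ((1.2522993087768555, 7.2690887451171875), 55.3585090637207)
bar top n 1573 z [-9.1 -8.  -7. ]
bar rect ((0.04574108123779297, -0.0595703125), (59.24260711669922, 18.229501724243164), 73.52458190917969)
mean [-0.6 -0.7] angle -1.8558055192285892
```

>>> apply_moves:
  commands: [1.68,-0.42,-2.85,0.101,-0.027,-0.15,4,1.68,-0.42,-2.85,0.101,-0.027,-0.15,4,1.68,-0.42,-2.85,0.101,-0.027,-0.15,4,0,0,0,0,0,0,4,0,0,0,0,0,0,4]

```text
t: 2.1
tool_pos: [0.5869, -0.1342, 0.1548]
orientation: [2.315, 1.298, 0.594]
force: [-0.1, -0.3, 0.2]
opening: 0.0446
```

```bash
sed -i 's/^x,y,n=frame(YAW)/x,y,n=frame(YAW); C=C-.0017*n/' look.py; python3 - <<'E'
from look import *
rep()
im,d=read_camera("wrist"); cv2.imwrite("pics/w2.png",im)
E
```

```text
t 2.1 q [-0.336 -0.383  2.202  0.062  0.717  0.18 ] tcp [ 0.5869 -0.1342  0.1548] F [-0.1 -0.3  0.2] open 0.0446
 well-frame mm [14.   6.8 36.8] Ffan [ 0.1 -0.4  0.2]
 toolz vs -n [ 0.001 -0.004  0.001] jaw angle from x to y -0.288 angle tilt 0.004
```

View pics/w2.png

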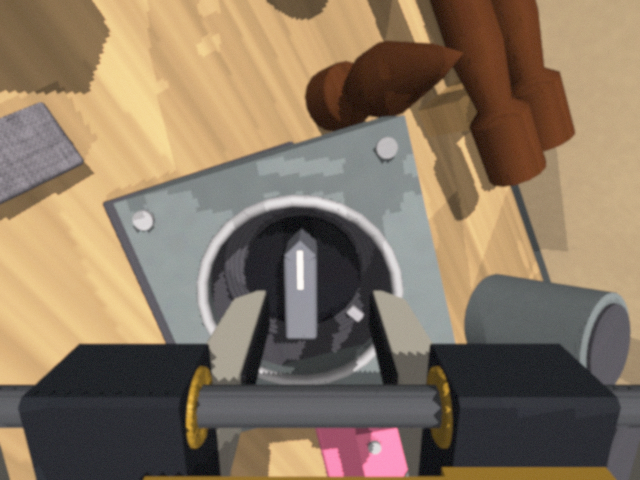

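The wrist view shows the bar (300,290) parallel to the fingers, but the tool is off by about (14,7) mm in the well plane. I'll correct that before going in.

>>> apply_moves:
  commands: [-1.28,-0.36,-0.8,0,0,0,4,0,0,0,0,0,0,4]

```text
t: 2.4
tool_pos: [0.5737, -0.138, 0.1485]
orientation: [2.311, 1.3, 0.596]
force: [-0.5, 0.1, -0.4]
opening: 0.0401
```

```bash
python3 -c "
from look import *
rep()"
```

```text
t 2.4 q [-0.357 -0.419  2.242  0.082  0.713  0.144] tcp [ 0.5737 -0.138   0.1485] F [-0.5  0.1 -0.4] open 0.0401
 well-frame mm [ 0.8 -0.3 38.4] Ffan [-0.7 -0.   0. ]
 toolz vs -n [ 0.002 -0.001  0.001] jaw angle from x to y -0.285 angle tilt 0.002
```

>>> apply_moves:
  commands: [0.89,-0.23,-1.45,0,0,0,4,0.95,-0.25,-1.41,0,0,0,4,0.95,-0.25,-1.41,0,0,0,4,0,0,0,0,0,0,4]

```text
t: 2.9
tool_pos: [0.603, -0.1472, 0.11]
orientation: [2.303, 1.296, 0.601]
force: [-0.4, 1.2, -0.0]
opening: 0.0399
```

```bash
python3 -c "
from look import *
rep()"
```

```text
t 2.9 q [-0.352 -0.261  2.201  0.089  0.586  0.135] tcp [ 0.603  -0.1472  0.11  ] F [-0.4  1.2 -0. ] open 0.0399
 well-frame mm [  3.8  -1.6 -10.8] Ffan [-0.6  1.1  0.4]
 toolz vs -n [0.005 0.007 0.002] jaw angle from x to y -0.284 angle tilt 0.009
```

>>> apply_moves:
  commands: [0.3,0.08,-0.9,0.005,0.007,0.002,4,0.5,-0.1,-0.85,0,0,0,4,0,0,0,0,0,0,4]

```text
t: 3.28
tool_pos: [0.6119, -0.1478, 0.0938]
orientation: [2.308, 1.301, 0.6]
force: [0.1, -0.2, 0.0]
opening: 0.04
```

```bash
python3 -c "
from look import *
rep()"
```

```text
t 3.27 q [-0.349 -0.201  2.182  0.096  0.551  0.129] tcp [ 0.6119 -0.1478  0.0938] F [ 0.1 -0.2  0. ] open 0.04
 well-frame mm [  1.7   0.1 -29. ] Ffan [ 0.1 -0.2 -0.1]
 toolz vs -n [0.001 0.002 0.   ] jaw angle from x to y -0.284 angle tilt 0.003
```

>>> apply_moves:
  commands: [-0.13,0.03,-0.09,0,0,0,2.4,0,0,0,0,0,0,1.5,0,0,0,0,0,0,1.2,0,0,0,0,0,0,1.2]
  squeeze: 35

```text
t: 3.78
tool_pos: [0.6112, -0.1479, 0.0938]
orientation: [2.306, 1.299, 0.601]
force: [3.9, -0.1, -5.6]
opening: 0.0177
```

```bash
python3 -c "
from look import *
rep()"
```

```text
t 3.77 q [-0.349 -0.205  2.186  0.097  0.548  0.128] tcp [ 0.6112 -0.1479  0.0938] F [ 3.9 -0.1 -5.6] open 0.0177
 well-frame mm [  1.2  -0.2 -28.6] Ffan [-0.1  0.9 -6.7]
 toolz vs -n [0.002 0.004 0.001] jaw angle from x to y -0.284 angle tilt 0.005
```

>>> apply_moves:
  commands: [0.25,-0.07,-0.37,0,0,0,1.2,0.28,-0.07,-0.41,0,0,0,1.2,0.05,-0.01,-0.08,0,0,0,1.2]
  squeeze: 45

```text
t: 4.15
tool_pos: [0.6165, -0.1491, 0.0865]
orientation: [2.307, 1.301, 0.6]
force: [-37.0, 7.8, 30.1]
opening: 0.0178
```

```bash
python3 -c "
from look import *
rep()"
```

```text
t 4.15 q [-0.348 -0.173  2.174  0.099  0.531  0.126] tcp [ 0.6165 -0.1491  0.0865] F [-37.    7.8  30.1] open 0.0178
 well-frame mm [  1.4  -0.  -37.7] Ffan [-13.6  -2.   46.3]
 toolz vs -n [0.001 0.003 0.   ] jaw angle from x to y -0.283 angle tilt 0.003
```

It is bottomed: about 9 mm of travel at 46 N. Now I'll start the turn.

>>> apply_moves:
  commands: [0,0,0,0.083,-0.022,-0.123,1.2,0.02,-0.01,-0.03,0.083,-0.022,-0.123,1.2,0.02,-0.01,-0.03,0.083,-0.022,-0.123,1.2]

```text
t: 4.53
tool_pos: [0.616, -0.149, 0.0866]
orientation: [2.622, 0.761, 0.736]
force: [-12.9, 3.5, 10.2]
opening: 0.0176
```

```bash
python3 -c "
from look import *
rep()"
```

```text
t 4.53 q [-0.347 -0.173  2.173  0.093  0.535  0.594] tcp [ 0.616  -0.149   0.0866] F [-12.9   3.5  10.2] open 0.0176
 well-frame mm [  1.1  -0.  -37.4] Ffan [-5.1  0.1 16. ]
 toolz vs -n [ 0.002 -0.     0.001] jaw angle from x to y -0.745 angle tilt 0.002
```

>>> apply_moves:
  commands: [0.04,-0.01,-0.06,0.083,-0.022,-0.123,1.2,0.03,-0.01,-0.04,0.083,-0.022,-0.123,1.2,0.03,-0.01,-0.04,0.083,-0.022,-0.123,1.2,0.03,-0.01,-0.04,0.083,-0.022,-0.123,1.2]

```text
t: 5.03
tool_pos: [0.6159, -0.1487, 0.0864]
orientation: [2.871, -0.076, 0.873]
force: [-15.9, 4.3, 13.0]
opening: 0.0171
```

```bash
python3 -c "
from look import *
rep()"
```

```text
t 5.03 q [-0.346 -0.171  2.169  0.092  0.541  1.213] tcp [ 0.6159 -0.1487  0.0864] F [-15.9   4.3  13. ] open 0.0171
 well-frame mm [  0.8   0.3 -37.5] Ffan [-6.   0.1 20.1]
 toolz vs -n [ 0.    -0.005  0.001] jaw angle from x to y -1.363 angle tilt 0.005
```

>>> apply_moves:
  commands: [0.03,-0.01,-0.04,0.083,-0.027,-0.122,1.2,0.03,-0.01,-0.04,0.083,-0.022,-0.123,1.2,0.03,-0.01,-0.04,0.083,-0.022,-0.123,1.2,0.03,-0.01,-0.04,0.083,-0.022,-0.123,1.2]

```text
t: 5.52
tool_pos: [0.616, -0.1484, 0.0864]
orientation: [-2.79, 0.972, -0.925]
force: [-16.3, 4.1, 13.7]
opening: 0.0178
```

```bash
python3 -c "
from look import *
rep()"
```

```text
t 5.53 q [-0.347 -0.172  2.171  0.099  0.538  1.825] tcp [ 0.616  -0.1484  0.0864] F [-16.3   4.1  13.7] open 0.0178
 well-frame mm [  0.8   0.6 -37.5] Ffan [-5.9 -0.2 20.8]
 toolz vs -n [-0.001 -0.002 -0.   ] jaw angle from x to y -1.982 angle tilt 0.002
```

>>> apply_moves:
  commands: [0.03,-0.01,-0.04,0.083,-0.022,-0.123,1.2,0.03,-0.01,-0.04,0.083,-0.022,-0.123,1.2,0.03,-0.01,-0.04,0.083,-0.022,-0.123,1.2,0.03,-0.01,-0.04,0.083,-0.022,-0.123,1.2]

```text
t: 6.02
tool_pos: [0.6162, -0.1481, 0.0865]
orientation: [-2.239, 1.682, -0.812]
force: [-16.8, 4.8, 13.0]
opening: 0.0175
```

```bash
python3 -c "
from look import *
s,R=rep(); print(s['wrist_torque'].round(2), (s['wrist_torque']@n).round(2))"
```

```text
t 6.03 q [-0.348 -0.171  2.169  0.101  0.541  2.441] tcp [ 0.6162 -0.1481  0.0865] F [-16.8   4.8  13. ] open 0.0175
 well-frame mm [  1.    0.9 -37.5] Ffan [-6.8  0.3 20.7]
 toolz vs -n [-0.003 -0.004 -0.001] jaw angle from x to y -2.6 angle tilt 0.004
[0.34 1.22 0.  ] -0.01
```

>>> apply_moves:
  commands: [0.02,-0.01,-0.03,0.033,-0.009,-0.049,1.2,-0.2,0.05,0.3,0,0,0,1.2,-0.25,0.07,0.37,0,0,0,1.2,0,0,0,0,0,0,1.2]

```text
t: 6.52
tool_pos: [0.6115, -0.1469, 0.0932]
orientation: [-2.176, 1.741, -0.797]
force: [7.4, -1.6, -6.9]
opening: 0.0176
```

```bash
python3 -c "
from look import *
s,R=rep(); print((s['wrist_torque']@n).round(2))"
```

```text
t 6.53 q [-0.349 -0.198  2.178  0.098  0.559  2.505] tcp [ 0.6115 -0.1469  0.0932] F [ 7.4 -1.6 -6.9] open 0.0176
 well-frame mm [  0.8   0.8 -29.2] Ffan [  2.2   0.4 -10. ]
 toolz vs -n [-0.002 -0.004 -0.001] jaw angle from x to y -2.661 angle tilt 0.004
0.38
```

The knob is back out at the height where I gripped it, with a slight pull against its outer stop. Now I'll open and withdraw.

>>> apply_moves:
  commands: [0,0,0,0,0,0,4,0,0,0,0,0,0,4,0,0,0,0,0,0,4,-0.95,0.25,1.41,0,0,0,4,-0.95,0.25,1.41,0,0,0,4,-0.95,0.25,1.41,0,0,0,4,0,0,0,0,0,0,4]

```text
t: 7.4
tool_pos: [0.5825, -0.1393, 0.1365]
orientation: [-2.176, 1.741, -0.798]
force: [-0.3, -0.4, 0.7]
opening: 0.04
```

```bash
python3 -c "
from look import *
rep()"
```

```text
t 7.4 q [-0.356 -0.369  2.227  0.089  0.681  2.513] tcp [ 0.5825 -0.1393  0.1365] F [-0.3 -0.4  0.7] open 0.04
 well-frame mm [ 1.1  0.8 23.5] Ffan [ 0.2 -0.5  0.7]
 toolz vs -n [-0.002 -0.003 -0.001] jaw angle from x to y -2.661 angle tilt 0.004
```

Next I'll back off to about 130 mm, turn the wrist back for a clear view, and measure the knob.

>>> apply_moves:
  commands: [-2,0.53,2.95,-0.09,0.024,0.133,4,-2,0.53,2.95,-0.09,0.024,0.133,4,-2,0.53,2.95,-0.09,0.024,0.133,4,0,0,0,0,0,0,4,0,0,0,0,0,0,4]

```text
t: 8.02
tool_pos: [0.5207, -0.1229, 0.2225]
orientation: [-2.652, 1.204, -0.892]
force: [0.2, 0.0, -0.6]
opening: 0.0397
```

```bash
python3 - <<'E'
from look import *
rep(); m=camera_model("wrist"); im,d=read_camera("wrist"); cv2.imwrite("pics/w3.png",im)
K=np.array(m["intrinsics"]); v,u=np.nonzero(d>0); z=d[v,u]; X=np.c_[(u-K[0,2])/K[0,0]*z,(v-K[1,2])/K[1,1]*z,z]; X=(X-m["t"])@np.array(m["R"])
e=X-C; L=1000*np.c_[e@x,e@y,e@n]; r=np.hypot(L[:,0],L[:,1])
print("face z",np.median(L[(r>55)&(r<70)&(abs(L[:,2])<5),2]))
T=L[(r<34)&(L[:,2]>-16)&(L[:,2]<-1)]; print(len(T),"top z",np.percentile(T[:,2],[10,50,90]).round(1))
print(cv2.minAreaRect(T[:,:2].astype(np.float32)))
c=T[:,:2]-T[:,:2].mean(0); V=np.linalg.svd(c,full_matrices=False)[2][0]; a=np.arctan2(V[1],V[0]); print("angle",a, "q",[1.35-a-k*np.pi for k in (-1,0,1)])
E
```

```text
t 8.03 q [-0.37  -0.691  2.275  0.073  0.959  2.03 ] tcp [ 0.5207 -0.1229  0.2225] F [ 0.2  0.  -0.6] open 0.0397
 well-frame mm [ -2.    0.7 130.6] Ffan [-0.2  0.1 -0.6]
 toolz vs -n [-0.    -0.009  0.002] jaw angle from x to y -2.162 angle tilt 0.009
face z -0.14190337018483634
1698 top z [-7.5 -6.3 -5.2]
((1.0151057243347168, 0.6713523864746094), (18.263309478759766, 59.547943115234375), 28.514371871948242)
angle 2.070926265475257 q [np.float64(2.4206663881145363), np.float64(-0.7209262654752568), np.float64(-3.86251891906505)]
```

View pics/w3.png

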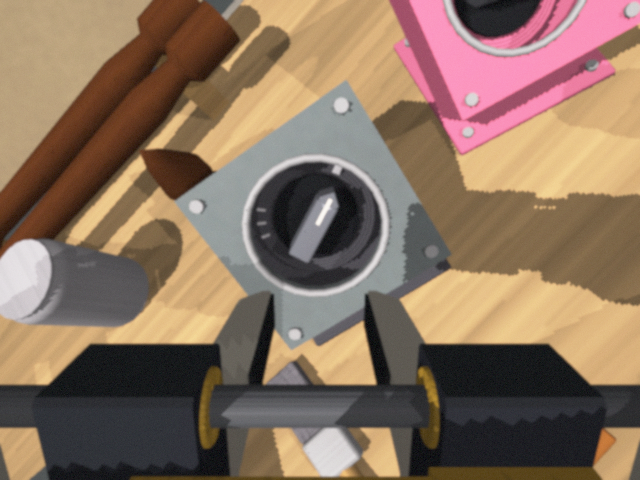

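The wrist view shows the nose at (328,195), pointing at the single wide mark at (337,170). The bar measures 2.42 rad, so it is at its stop. Its top is 6.2 mm below the face, so it is fully out, and the gripper is clear. I'll hand it in.

```bash
python3 -c "
from look import *
rep(); print(close_job())"
```

```text
t 8.07 q [-0.37  -0.69   2.275  0.073  0.959  2.029] tcp [ 0.5207 -0.1229  0.2224] F [-0.2  0.3  1.1] open 0.0401
 well-frame mm [ -1.9   0.7 130.6] Ffan [0.4 0.3 1. ]
 toolz vs -n [-0.    -0.009  0.001] jaw angle from x to y -2.162 angle tilt 0.01
the job is handed in; nothing more can be done
None
```

The fan control is set to run and the job is handed in, at 8.1 s on the robot's clock. I gripped the fan's bar knob through the guard opening and pressed it to the bottom. I then turned it clockwise to its stop, let it spring out, released it and withdrew about 130 mm.

The last checks all agreed:
- **Turn:** the depth image puts the knob at 2.42 rad, and the nose points at the single wide mark.
- **Sprung out:** the top of the bar is about 6 mm below the face, which is where it sits fully out.
- **Clear of contact:** the force on the tool was about zero, so the robot was touching nothing.
- **Not measured:** I kept away from the pump and the loose things on the bench, but did not measure their positions again at the end.

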